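Unstack four lids and close each fixings box with its own

TASK

Four open boxes of fixings are to be closed for the day: take the stack of lids apart and put each lid on the box of its own length, square to the box and fully home, under-board down inside the walls and top board flat on the rim. Leave the tape measure and the pliers where they lie, and let go of everything.

Things in the scene. Friction and masses are not known exactly. Their poses are not given: they have to be found in the camera images.
- lid_200: loose wooden lid, at the bottom of the stack at the start: top board 200 (its y) x 64 (its x) x 8 mm over an under-board 173 x 37 x 8 mm. Origin: centre of the underside, z up; the top board spans z = 8 to 16 mm. Either way round is the same. Grasp across the 64 mm at mid-length, by the top board's edges; in the stack 8 mm of air is under them. About 113 g.
- lid_165: loose wooden lid, second from the bottom at the start: top board 165 (its y) x 64 (its x) x 8 mm over an under-board 138 x 37 x 8 mm. Origin: centre of the underside, z up; the top board spans z = 8 to 16 mm. Either way round is the same. Grasp across the 64 mm at mid-length, by the top board's edges; in the stack 8 mm of air is under them. About 93 g.
- lid_130: loose wooden lid, third from the bottom at the start: top board 130 (its y) x 64 (its x) x 8 mm over an under-board 103 x 37 x 8 mm. Origin: centre of the underside, z up; the top board spans z = 8 to 16 mm. Either way round is the same. Grasp across the 64 mm at mid-length, by the top board's edges; in the stack 8 mm of air is under them. About 73 g.
- lid_95: loose wooden lid, on top of the stack at the start: top board 95 (its y) x 64 (its x) x 8 mm over an under-board 68 x 37 x 8 mm. Origin: centre of the underside, z up; the top board spans z = 8 to 16 mm. Either way round is the same. Grasp across the 64 mm at mid-length, by the top board's edges; in the stack 8 mm of air is under them. About 54 g.
- box_200: open wooden box of coach screws, 200 (its y) x 64 (its x) x 50 mm high, walls 8 mm; it does not move. Origin: centre of the underside, z up. Both long walls have a finger notch at mid-length, 50 mm wide, 14 mm down from the rim. Takes the 200 mm lid, with 5.5 mm of play to each side; home when the top board is on the rim: lid origin 42 mm above box origin.
- box_165: open wooden box of wooden dowel pins, 165 (its y) x 64 (its x) x 50 mm high, walls 8 mm; it does not move. Origin: centre of the underside, z up. Both long walls have a finger notch at mid-length, 50 mm wide, 14 mm down from the rim. Takes the 165 mm lid, with 5.5 mm of play to each side; home when the top board is on the rim: lid origin 42 mm above box origin.
- box_130: open wooden box of brass wood screws, 130 (its y) x 64 (its x) x 50 mm high, walls 8 mm; it does not move. Origin: centre of the underside, z up. Both long walls have a finger notch at mid-length, 50 mm wide, 14 mm down from the rim. Takes the 130 mm lid, with 5.5 mm of play to each side; home when the top board is on the rim: lid origin 42 mm above box origin.
- box_95: open wooden box of nuts, 95 (its y) x 64 (its x) x 50 mm high, walls 8 mm; it does not move. Origin: centre of the underside, z up. Both long walls have a finger notch at mid-length, 50 mm wide, 14 mm down from the rim. Takes the 95 mm lid, with 5.5 mm of play to each side; home when the top board is on the rim: lid origin 42 mm above box origin.
- tape_measure: bystander: yellow tape measure, 66 x 84 x 44 mm, on the far side of the work; origin under its centre. Leave it alone
- pliers: bystander: red-handled pliers lying flat, 49 x 162 x 13 mm, on the far side of the work; origin under the centre. Leave them alone

How it is judged:
By the outcome, as a careful person would: the job done as asked, in the order asked, and still so for the second after the job is handed in, with the robot touching nothing.
It also fails if it takes over 104 s, if anything falls off the work surface, if the arm or the gripper's body presses on something with over 40 N, if the wrist force passes 120 N, or if a joint passes its speed limit or range.

ROBOT

A 6-joint arm with a two-finger parallel gripper is mounted at the origin on a cart in front of the work surface, level with it; the furniture and walls round the work are solid. World frame = base frame: x ahead of the robot, y to its left, z up, the work surface at z = 0. Lengths are in mm, angles in rad, forces in N, time in s.
With the tool pointing down it reaches from about 275 to 825 mm from the base axis. Payload 4.9 kg.
Tool frame: the origin (TCP) lies at the very end of the fingers, on their centre line; the grasp point (between the pads) lies 19 mm behind it; z points along the fingers, y is the line along which they close (so a half turn about z gives the same grasp; the last joint's range is limited). The gripper opens to 85 mm and grips with 20 to 120 N. Pads are 22 mm wide; open, the fingers measure 114 mm over their backs; the gripper's body (76 mm by 85 mm) begins 54 mm behind the grasp point. The pads swing forward as they close: fully open they stand 13 mm farther back than shut.
Start: joints at [-1.436, 0.326, -0.193, 1.052, 0, 1.437], TCP at [146.077, -530.264, 231.281] pointing down, gripper open.
Joint ranges: [-2.65, 2.65], [-0.97, 1.79], [-1.3, 1.35], [-1.93, 2.1], [-1.47, 1.37], [-3.14, 3.14]. Speed limits (rad/s): [2.57, 2.57, 3.14, 3.14, 3.14, 3.14].

INTERFACE

Orientations are given as [roll, pitch, yaw] about the fixed x, y, z axes, in that order (R = Rz(yaw) Ry(pitch) Rx(roll)).
In Python, from bench import bot, solve_ik, imaging gives the robot as it stands. Calls block until the motion is done:
- bot.move_ptp(position, orientation): joint-space move of the TCP to a pose.
- bot.movel(position, rot=None, max_speed=150, threshold=None): straight line of the TCP; rot=None keeps the orientation; max_speed is the mean speed in mm/s. With threshold (N) it stops when the force on the tool has changed by that much, and returns True; else False.
- bot.move_j(angles): joint-space move.
- bot.grip(opening, effort=None): opening from 0.0 (shut) to 1.0 (fully open); effort is the grip in N (None keeps the last); returns when the fingers have stopped.
- bot.dwell(seconds).
- solve_ik(position, orientation): joint angles nearest the present ones, or None.
- bot.get_state(): the state.
- imaging.capture(name): name is "side" or "top"; returns the picture (384x512x3 uint8, blue, green, red); there is no depth.
- imaging.camera_model(name): a dict with "K" (3x3 intrinsics, pixels), "k1" (the pictures are not rectified: a ray, as slopes to the right and down, at radius r is drawn at 1 + k1 r^2 times it, then the intrinsics apply), "position" and "rotation" of the camera in the world. Camera axes: x right, y up, looking along -z (the intrinsics and any distortion apply to the point x, -y, -z); pixel columns grow to the right and rows downward; lengths in mm; the calibration is good to about 2 mm. A picture is of the moment at which its call begins. camera_model takes no time and is no camera call.
A pose or a line that the arm cannot do raises bot.IKError and nothing moves.
- bot.sign_off(): hands the job in; it is judged then, once.
The state is a dict: "t": time; "qpos": joint angles; "joint_velocities": joint speeds; "effort": joint torques, N m; "tcp_pos": TCP position; "orientation": TCP orientation; "contact_force": force on the tool from outside, world axes, zero at the start; "wrist_torque": the same for the moment, N m; "opening": opening from 0.0 (shut) to 1.0 (fully open); "gripper_force": force on a finger pad.
Only numpy, scipy, OpenCV 4.12 (cv2) and the standard library are available. Lean on these libraries where they do the work, as an engineer would, in place of code of your own. Each camera call takes 0.05 s, during which the arm holds its last target. There are 200 camera calls.

## Working session

There is one attempt and no reset: what is moved stays moved. The work goes in short steps, each a Python script; the robot and the scene stay as the last script left them, time stands still between calls to the robot, and variables do not carry over. Pictures are saved under pics/ and viewed, at most 14 in all, crops included, and the job is handed in when it is done.

```bash
ls; mkdir -p pics; python3 - <<'E'
from bench import bot, imaging
import cv2
for n in("top","side"):
    cv2.imwrite(f"pics/{n}0.png",imaging.capture(n)); m=imaging.camera_model(n); print(n,m)
print(bot.get_state())
E
```

```text
pics
top {'K': array([[480.37141724,   0.        , 249.24409623],
       [  0.        , 480.37141724, 195.27798192],
       [  0.        ,   0.        ,   1.        ]]), 'k1': 0.008644025304327325, 'position': array([ 282.24348073,    7.84374236, 1507.07549426]), 'rotation': array([ 2.14222074e-01, -1.39932088e-03, -1.59582110e+00])}
side {'K': array([[402.27889785,   0.        , 251.12505874],
       [  0.        , 402.27889785, 191.29087275],
       [  0.        ,   0.        ,   1.        ]]), 'k1': 0.018822754561997238, 'position': array([ 461.38261922, -945.73306354,  629.99335972]), 'rotation': array([ 1.03011498,  0.00608023, -0.15714535])}
{'t': 0.1, 'qpos': array([-1.43622347e+00,  3.26866732e-01, -1.93477545e-01,  1.05201330e+00,
       -2.48995615e-05,  1.43659691e+00]), 'joint_velocities': array([ 1.42221005e-03, -1.58471276e-03,  1.87536846e-03, -1.24171883e-03,
       -1.37805488e-03,  5.92959440e-05]), 'effort': array([ 1.57690381e-03, -4.44237649e+01,  2.63038909e+01,  7.81847513e-03,
       -5.02616001e-05,  6.19117685e-06]), 'tcp_pos': array([ 145.98449222, -529.7289525 ,  230.58420317]), 'orientation': array([-3.14004211e+00, -1.84214344e-04,  2.68772146e-01]), 'contact_force': array([ 0.45651469, -0.90483093, -0.17943143]), 'wrist_torque': array([-0.00045643,  0.03133867,  0.02154018]), 'gripper_force': 0.0, 'opening': 1.0022722998196214}
```

View pics/top0.png

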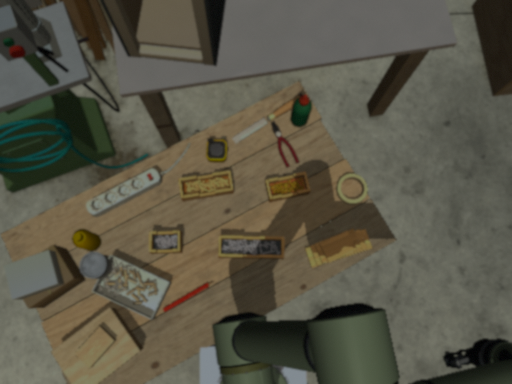

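View pics/side0.png

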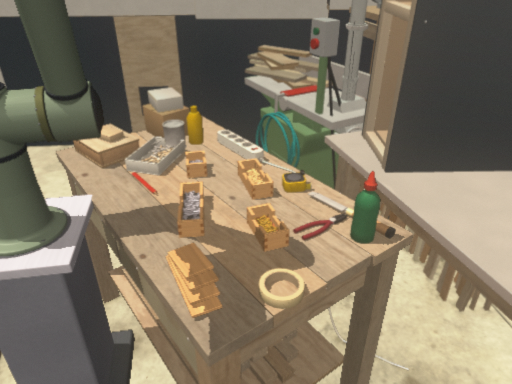

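```bash
python3 - <<'E'
import cv2,numpy as np
t=cv2.imread("pics/top0.png");s=cv2.imread("pics/side0.png")
a=cv2.resize(t[215:275,295:385],None,fx=8,fy=8,interpolation=cv2.INTER_CUBIC)
b=cv2.resize(s[235:325,155:230],None,fx=6,fy=6,interpolation=cv2.INTER_CUBIC)
c=cv2.resize(t[160:265,140:320],None,fx=4.4,fy=4.4,interpolation=cv2.INTER_CUBIC)
cv2.imwrite("pics/a.png",a);cv2.imwrite("pics/b.png",b);cv2.imwrite("pics/c.png",c)
E
```

```text
(no output)
```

View pics/a.png

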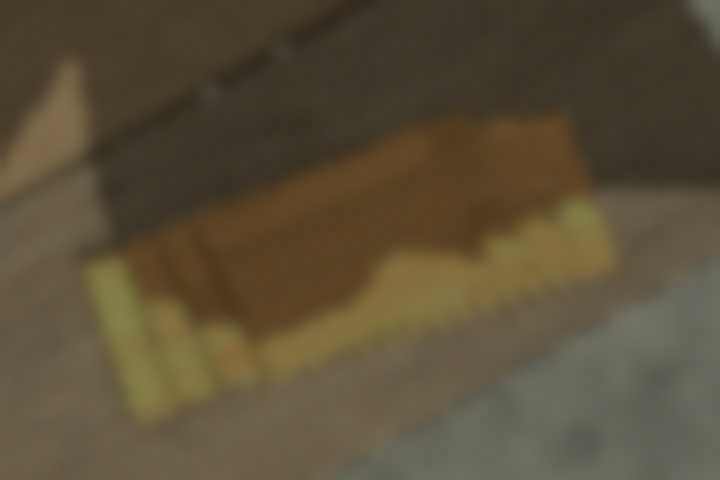

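View pics/b.png

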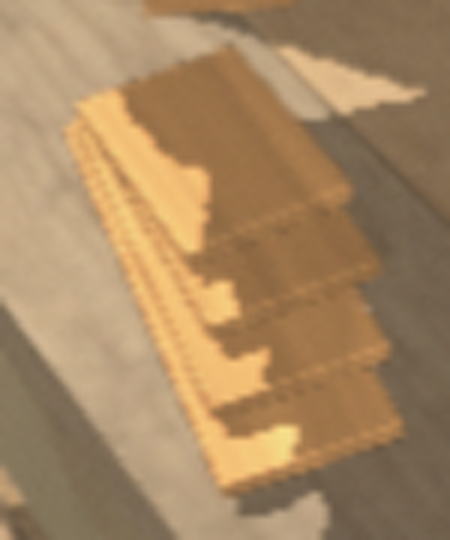

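View pics/c.png

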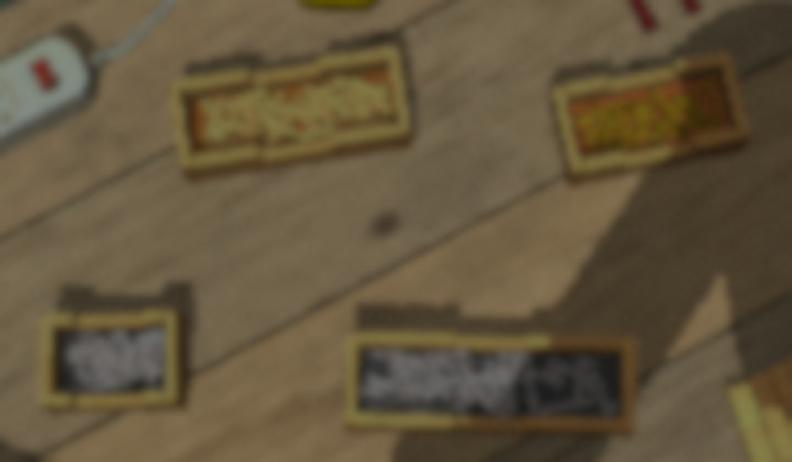

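```bash
cat > h.py <<'E'
import numpy as np,cv2
from scipy.spatial.transform import Rotation
from bench import bot, imaging, solve_ik
CM={n:imaging.camera_model(n) for n in("top","side")}
def rot(n): return Rotation.from_euler("xyz",CM[n]["rotation"]).as_matrix()
def ray_plane(n,px,z):
    m=CM[n];px=np.atleast_2d(px).astype(float)
    d=(px-m["K"][:2,2])/m["K"][0,0]
    s=d.copy()
    for _ in range(10): s=d/(1+m["k1"]*(s**2).sum(1,keepdims=True))
    v=np.c_[s[:,0],-s[:,1],-np.ones(len(s))]@rot(n).T
    p=m["position"]
    return (p+v*((z-p[2])/v[:,2])[:,None])[:,:2]
def project(n,P):
    m=CM[n];c=(np.atleast_2d(P)-m["position"])@rot(n)
    s=np.c_[c[:,0],-c[:,1]]/-c[:,2:]
    s=s*(1+m["k1"]*(s**2).sum(1,keepdims=True))
    return s*m["K"][0,0]+m["K"][:2,2]
def sat(im):
    im=cv2.resize(im,None,fx=4,fy=4,interpolation=cv2.INTER_CUBIC).astype(float)
    return np.clip((im[...,2]-im[...,0])/(im.max(2)+1)*255,0,255).astype(np.uint8)
E
python3 - <<'E'
from h import *
t0=bot.get_state()["t"]
bot.move_j([1.35,0.2,-0.193,1.1,0,1.437])
print(bot.get_state()["t"]-t0)
ims={n:imaging.capture(n) for n in("top","side")}
for n in ims: cv2.imwrite(f"pics/{n}1.png",ims[n])
print(project("top",[[282,8,0],[400,-200,0]]),project("side",[[400,-200,0]]))
a=cv2.resize(ims["top"][160:280,140:400],None,fx=3,fy=3,interpolation=cv2.INTER_CUBIC)
s=cv2.resize(sat(ims["top"])[640:1120,560:1600],(780,360))
# keep viewed size within limits
cv2.imwrite("pics/d.png",np.vstack([a[:300],cv2.cvtColor(s,cv2.COLOR_GRAY2BGR)[:300]]))
E
```

```text
3.7083
[[248.50688124 299.91317205]
 [314.2276862  259.49612111]] [[177.41728576 262.18435128]]
```

View pics/d.png

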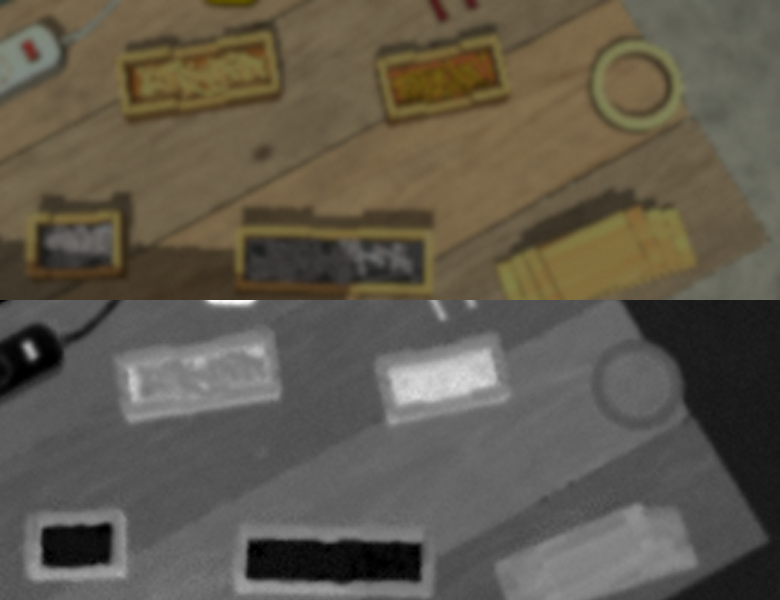

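```bash
cat >> h.py <<'E'
def sil(im,roi,zt,zb,thr=None,n="top"):
    """silhouette rectangle of a block of top height zt, foot zb in roi x0,y0,x1,y1: centre, yaw of long axis, size L,W, threshold"""
    x0,y0,x1,y1=roi; S=sat(im)[4*y0:4*y1,4*x0:4*x1]
    t,_=cv2.threshold(S,0,255,cv2.THRESH_OTSU)
    if thr: t=thr
    cs,_=cv2.findContours((S>t).astype(np.uint8),cv2.RETR_EXTERNAL,cv2.CHAIN_APPROX_NONE)
    c=max(cs,key=cv2.contourArea)[:,0,:]
    W=ray_plane(n,(c+.5)/4-.5+[x0,y0],zt)
    (cx,cy),(a,b),ang=cv2.minAreaRect(W.astype(np.float32))
    ang=np.radians(ang); 
    if a<b: ang+=np.pi/2; a,b=b,a
    ang=ang%np.pi
    c0=np.array([cx,cy]);out=[];C=CM[n]["position"];k=(C[2]-zb)/(C[2]-zt)
    cen=np.zeros(2);
    for u,L in((np.array([np.cos(ang),np.sin(ang)]),a),(np.array([-np.sin(ang),np.cos(ang)]),b)):
        e=[]
        for s in(1,-1):
            d=s*u@(c0-C[:2])+L/2   # outward distance of this side from the camera foot
            e.append(d if d>0 else d*k)
        cen+=u*(e[0]-e[1])/2; out.append(e[0]+e[1])
    return cen+C[:2],ang,out,t
ROI={"165":(172,160,242,206),"130":(258,165,318,206),"95":(142,222,190,258),"200":(210,226,292,266)}
E
python3 - <<'E'
from h import *
for f in("top0","top1"):
    im=cv2.imread(f"pics/{f}.png")
    for b,r in ROI.items():
        for thr in(None,):
            c,a,o,t=sil(im,r,50,0,thr); print(f,b,c.round(1),a.round(4),np.round(o,1),t)
    print([sat(im)[4*y,4*x] for x,y in((200,215),(185,215),(275,205),(322,195),(205,262))])
im=cv2.imread("pics/top1.png");si=cv2.imread("pics/side1.png")
a=cv2.resize(im[225:275,300:380],(640,400),interpolation=cv2.INTER_CUBIC)
cv2.imwrite("pics/e.png",cv2.convertScaleAbs(a,alpha=1.5))
E
```

```text
top0 165 [641.5 133.6] 1.7168 [167.   67.5] 112.0
top0 130 [ 630.3 -127.4] 1.7583 [118.2  60.7] 140.0
top0 95 [470.5 259.5] 1.5458 [143.1 104.8] 57.0
top0 200 [445.3  -2.2] 1.546 [250.3 117.2] 60.0
[np.uint8(87), np.uint8(83), np.uint8(104), np.uint8(101), np.uint8(100)]
top1 165 [640.8 133.5] 1.7175 [167.2  67.2] 112.0
top1 130 [ 631.8 -122.9] 1.7509 [107.6  39.1] 145.0
top1 95 [470.5 259.5] 1.5458 [143.1 104.8] 59.0
top1 200 [445.3  -2.2] 1.546 [250.3 117.2] 59.0
[np.uint8(85), np.uint8(86), np.uint8(104), np.uint8(100), np.uint8(101)]
```

View pics/e.png

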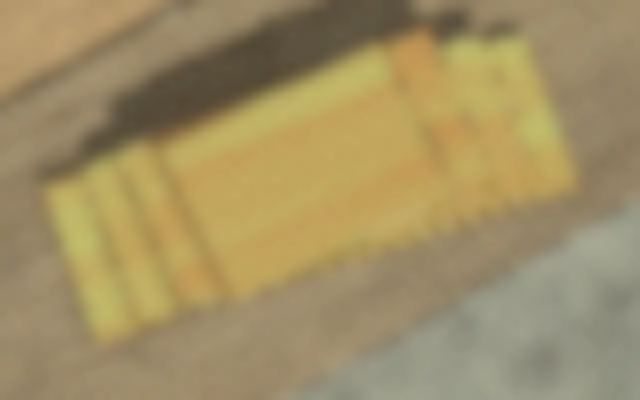

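```bash
python3 - <<'E'
from h import *
im=cv2.imread("pics/top1.png")
for b,r in ROI.items():
    for thr in(108,116,122):
        c,a,o,t=sil(im,r,50,0,thr); print(b,c.round(1),a.round(4),np.round(o,1),t)
# near/far pixel corners of lid_95 (crop e) on z=64
q=(np.array([[155,140],[390,45],[462,215],[232,297]])+.5)/8-.5+[300,225]
P=ray_plane("top",q,64)
v=lambda d:(np.hypot(*d).round(1),np.arctan2(d[1],d[0])%np.pi)
print(P.round(1),P.mean(0),v(P[0]-P[1]),v(P[3]-P[2]),v(P[0]-P[3]),v(P[1]-P[2]))
# bottom lid and whole-stack silhouette
for thr in(112,118,124):
    c,a,o,t=sil(im,(298,220,385,276),16,0,thr);print(c.round(1),a,np.round(o,1))
q=(np.array([[43,185],[525,33],[578,188],[97,343]])+.5)/8-.5+[300,225]
P=ray_plane("top",q,16);print(P.mean(0),v(P[0]-P[1]),v(P[3]-P[2]),v(P[0]-P[3]),v(P[1]-P[2]))
si=cv2.imread("pics/side1.png")
cv2.imwrite("pics/f.png",cv2.resize(si[235:325,150:240],(600,600),interpolation=cv2.INTER_CUBIC))
E
```

```text
165 [641.  133.8] 1.7187 [168.7  68.9] 108
165 [640.8 133.6] 1.7154 [165.8  65.6] 116
165 [640.4 133.4] 1.714 [162.8  62.8] 122
130 [ 629.1 -123.5] 1.7547 [135.5  69.9] 108
130 [ 629.6 -122.7] 1.7532 [130.9  65.5] 116
130 [ 628.4 -122. ] 1.7677 [127.2  62.9] 122
95 [461.  258.1] 1.6031 [104.   73.4] 108
95 [462.8 259.7] 1.5908 [97.8 67.5] 116
95 [461.4 260.6] 1.6342 [96.  64.4] 122
200 [443.9   8.3] 1.5525 [226.8  75.4] 108
200 [4.418e+02 3.000e-01] 1.5327 [204.2  68.3] 116
200 [441.    0.5] 1.5292 [198.4  65.1] 122
[[ 446.8 -208.2]
 [ 480.6 -299. ]
 [ 415.8 -321.5]
 [ 387.5 -233.6]] [ 432.65437514 -265.58106689] (np.float64(96.9), np.float64(1.926783443575889)) (np.float64(92.4), np.float64(1.8827885917927913)) (np.float64(64.5), np.float64(0.4047559352363321)) (np.float64(68.5), np.float64(0.33474780779386837))
[ 440.5 -273. ] 1.8542132922420054 [197.4  78.7]
[ 440.9 -273.4] 1.8529064458055897 [194.4  76.9]
[ 442.5 -277.7] 1.85206548611237 [182.1  75.2]
[ 432.68004128 -275.03496096] (np.float64(199.0), np.float64(1.8493741974121019)) (np.float64(197.3), np.float64(1.8528214955751698)) (np.float64(63.7), np.float64(0.2820243652591853)) (np.float64(63.0), np.float64(0.25479118450121996))
```

View pics/f.png

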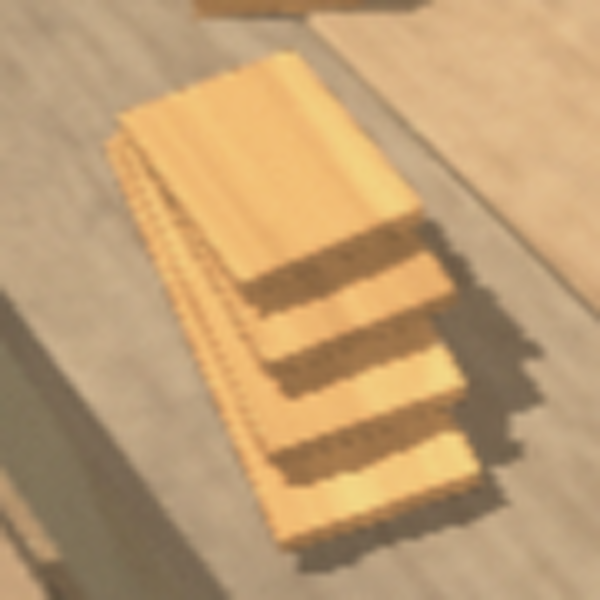

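```bash
python3 - <<'E'
from h import *
v=lambda d:(np.hypot(*d).round(1),(np.arctan2(d[1],d[0])%np.pi).round(3))
q=(np.array([[118,118],[290,52],[424,210],[245,285]])+.5)/6.667-.5+[150,235]
P=ray_plane("side",q,64)
print(P.round(1),P.mean(0),v(P[0]-P[3]),v(P[1]-P[2]),v(P[0]-P[1]),v(P[3]-P[2]))
for f in("top0","top1"):
  im=cv2.imread(f"pics/{f}.png")
  for b in("95","200","130"):
    for thr in(112,116,119):
        c,a,o,t=sil(im,ROI[b],50,0,thr); print(f,b,c.round(1),a.round(4),np.round(o,1),t)
im=cv2.imread("pics/top0.png")
a=cv2.resize(im[218:268,142:302],(800,250),interpolation=cv2.INTER_CUBIC)
s=cv2.resize(sat(im)[218*4:268*4,142*4:302*4],(800,250))
cv2.imwrite("pics/g.png",np.vstack([a,cv2.cvtColor(s,cv2.COLOR_GRAY2BGR)]))
E
```

```text
[[ 384.4 -239.2]
 [ 441.2 -213.6]
 [ 479.9 -300.4]
 [ 423.9 -325.1]] [ 432.35884797 -269.56953902] (np.float64(94.6), np.float64(2.002)) (np.float64(95.1), np.float64(1.99)) (np.float64(62.3), np.float64(0.424)) (np.float64(61.2), np.float64(0.416))
top0 95 [463.4 259.4] 1.5994 [95.5 66.9] 112
top0 95 [463.5 259.1] 1.6 [93.3 65. ] 116
top0 95 [463.5 259.1] 1.5982 [91.8 63.3] 119
top0 200 [442.6  -4.9] 1.546 [209.5  71.7] 112
top0 200 [441.6  -4.8] 1.5366 [204.7  69.1] 116
top0 200 [441.9  -4.9] 1.5341 [202.9  67.2] 119
top0 130 [ 629.  -124.5] 1.7574 [134.9  69.8] 112
top0 130 [ 629.7 -124.1] 1.7503 [133.1  67.9] 116
top0 130 [ 629.3 -123.8] 1.7639 [132.   67.2] 119
top1 95 [462.6 259.5] 1.6044 [100.2  68.4] 112
top1 95 [462.8 259.7] 1.5908 [97.8 67.5] 116
top1 95 [462.5 259.9] 1.5975 [96.1 65.7] 119
top1 200 [4.43e+02 3.00e-01] 1.5521 [206.6  72.3] 112
top1 200 [4.418e+02 3.000e-01] 1.5327 [204.2  68.3] 116
top1 200 [ 4.417e+02 -3.000e-01] 1.5296 [201.5  66.4] 119
top1 130 [ 629.6 -122.9] 1.7536 [132.8  67.4] 112
top1 130 [ 629.6 -122.7] 1.7532 [130.9  65.5] 116
top1 130 [ 629.1 -122.1] 1.7589 [128.8  63.8] 119
```

View pics/g.png

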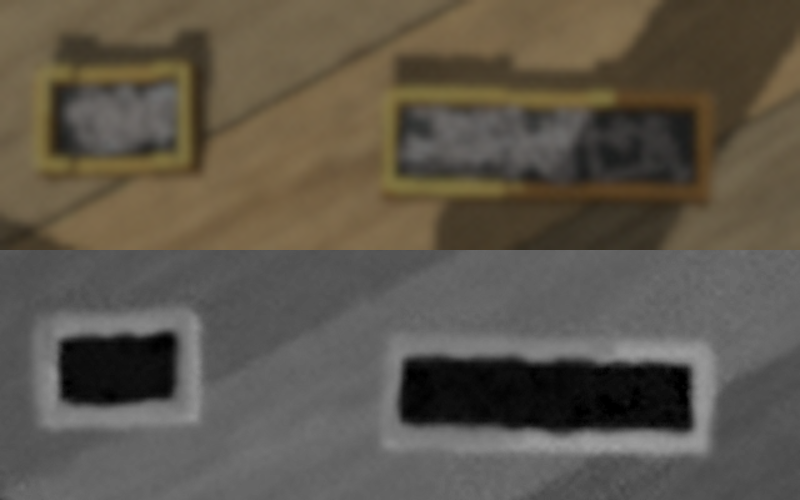

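```bash
cat >> h.py <<'E'
def refine(S,c,yaw,L,zt,zb,W=64,n="top"):
    """edges of a block by half-level crossing of saturation profiles; S=sat(image)"""
    C=CM[n]["position"];k=(C[2]-zb)/(C[2]-zt);c=np.array(c,float)
    u=np.array([np.cos(yaw),np.sin(yaw)]);w=np.array([-u[1],u[0]]);size=[];slopes=[];cn=c.copy()
    for d,h,l,m in((u,L/2,w,W/2),(w,W/2,u,L/2)):
        e=[]
        for s in(1,-1):
            far=s*d@(c+s*d*h-C[:2])>0; f=1 if far else k   # near side: silhouette is the foot edge
            t=np.arange(-7,13,.25); fit=[]
            ls=np.linspace(-.85*m,.85*m,15)
            for q in ls:
                p=c+s*d*h+q*l+np.outer(t,s*d)
                P=np.c_[p,np.full(len(p),zt if far else zb)]
                x=((project(n,P)+.5)*4-.5).astype(np.float32)
                v=cv2.remap(S,x[:,0],x[:,1],cv2.INTER_LINEAR).ravel().astype(float)
                v=cv2.blur(v[:,None],(1,5)).ravel()
                bg=np.median(v[t>7]);i=np.argmax(v[t<4]);half=(v[i]+bg)/2
                if v[i]-bg<12: continue
                j=i+np.argmax(v[i:]<half); fit.append((q,t[j]))
            fit=np.array(fit); med=np.median(fit[:,1]); g=fit[abs(fit[:,1]-med)<3]
            e.append(h+g[:,1].mean())
            if m>h: slopes.append(s*np.polyfit(g[:,0],g[:,1],1)[0])
        cn+=d*(e[0]-e[1])/2; size.append(e[0]+e[1])
    sg=-1  # edge offset along w grows with q along u -> rotation +slope
    return cn,yaw+np.mean(slopes),size,slopes
E
python3 - <<'E'
from h import *
G={"165":((640.8,133.6),1.716,165),"130":((629.6,-123.5),1.754,130),"95":((463,259.3),1.598,95),"200":((442,-2.3),1.533,200)}
for f in("top0","top1"):
  S=sat(cv2.imread(f"pics/{f}.png"))
  for b,(c,y,L) in G.items():
    for _ in range(2): c,y,sz,sl=refine(S,c,y,L,50,0)
    print(f,b,c.round(1),y.round(4),np.round(sz,1),np.round(sl,3))
E
```

```text
top0 165 [641.2 133.6] 1.7171 [167.1  65.3] [-0.01   0.009]
top0 130 [ 630.5 -122.5] 1.7509 [129.9  64.3] [ 0.008 -0.007]
top0 95 [464.7 260.7] 1.5901 [94.8 65.3] [-0.01   0.012]
top0 200 [442.1  -4. ] 1.5261 [200.7  65.6] [ 0.01  -0.006]
top1 165 [641.1 133.7] 1.7102 [166.8  64.7] [-0.004  0.003]
top1 130 [ 630.8 -122.3] 1.7533 [129.5  64.9] [-0.007  0.   ]
top1 95 [464.8 261.2] 1.5907 [96.2 64.6] [-0.01   0.007]
top1 200 [442.5  -3.9] 1.526 [202.3  65.9] [-0.004  0.005]
```

```bash
cat >> h.py <<'E'
BOX={95:((464.7,260.9),1.590),130:((630.6,-122.4),1.752),165:((641.1,133.6),1.714),200:((442.3,-3.9),1.526)}
def R(y): return [np.pi,0,y]
def st(m=""):
    s=bot.get_state(); print(m,"t",round(s["t"],2),"tcp",s["tcp_pos"].round(1),"yaw",s["orientation"].round(3),"open",round(s["opening"],3),"gf",round(s["gripper_force"],1),"F",s["contact_force"].round(1)); return s
E
python3 - <<'E'
from h import *
bot.grip(0.75,40)
bot.move_ptp([530,-130,60],R(1.95)); st("above")
hit=bot.movel([530,-130,-12],max_speed=40,threshold=6); st(hit)
bot.movel([530,-130,60],max_speed=200); bot.grip(1.0); st("up")
E
```

```text
above t 7.26 tcp [ 530.3 -129.3   60.2] yaw [3.141 0.    1.951] open 0.752 gf 0.0 F [-0.   0.5 -0. ]
True t 8.73 tcp [ 529.9 -130.    -6. ] yaw [-3.141 -0.     1.95 ] open 0.749 gf 2.9 F [-1.3 -0.7  5.8]
up t 9.57 tcp [ 529.4 -129.8   59.1] yaw [-3.139e+00 -3.000e-03  1.950e+00] open 0.996 gf 0.0 F [0.4 0.5 1. ]
```

```bash
cat >> h.py <<'E'
def pick(c,yaw,k):
    z=16*k-3.5
    bot.move_ptp([*c,z+70],R(yaw)); bot.movel([*c,z],max_speed=110)
    bot.grip(0.6,40); s=st("grip")
    bot.movel([*c,z+75],max_speed=150); st("lift"); return s
def over(L,h=55):
    c,y=BOX[L]; bot.move_ptp([*c,38.5+h],R(y)); st("over")
def lower(L,dx=0,h=55):
    c,y=BOX[L]; c=np.array(c)-dx*np.array([np.cos(y),np.sin(y)])
    hit=bot.movel([*c,40],R(y),max_speed=70)
    hit=bot.movel([*c,36.5],R(y),max_speed=15,threshold=5); st(f"down {hit}")
    bot.grip(1.0); bot.movel([*c,38.5+h+20],max_speed=150); st("away")
E
python3 - <<'E'
from h import *
pick((432.6,-266.8),1.95,3)
over(95)
im=imaging.capture("top");cv2.imwrite("pics/top2.png",im);si=imaging.capture("side");cv2.imwrite("pics/side2.png",si)
a=cv2.resize(im[225:275,300:380],(640,400),interpolation=cv2.INTER_CUBIC)
b=cv2.resize(si[130:190,150:230],(267,200),interpolation=cv2.INTER_CUBIC)
c=cv2.resize(im[215:265,135:195],(240,200),interpolation=cv2.INTER_CUBIC)
o=np.zeros((600,640,3),np.uint8);o[:400]=cv2.convertScaleAbs(a,alpha=1.5);o[400:,:267]=b;o[400:,270:510]=c
cv2.imwrite("pics/i.png",o)
E
```

```text
grip t 11.43 tcp [ 433.3 -267.3   45.6] yaw [3.14e+00 2.00e-03 1.95e+00] open 0.735 gf 43.4 F [-1.   1.3  6.7]
lift t 12.08 tcp [ 432.3 -266.6  119. ] yaw [-3.141 -0.     1.95 ] open 0.74 gf 43.6 F [-0.2  0.2 -1.5]
over t 14.0 tcp [465.1 260.2  93.4] yaw [3.142 0.    1.589] open 0.737 gf 43.6 F [ 0.2 -0.1 -0.6]
```

View pics/i.png

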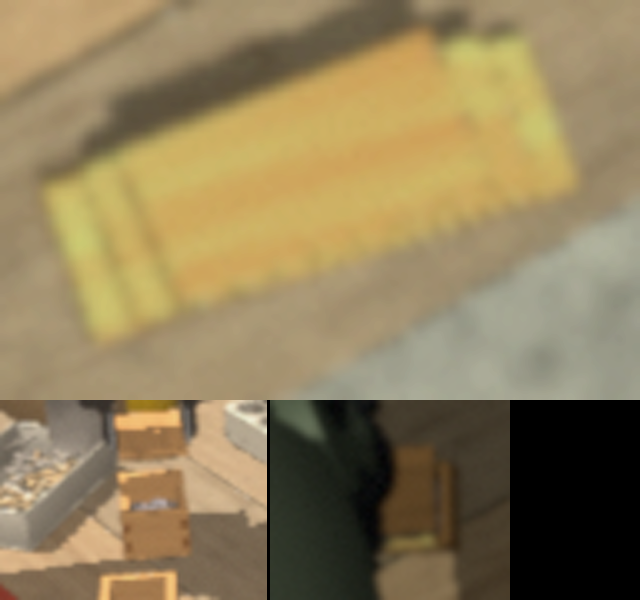

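```bash
sed -i 's/z=16\*k-3.5/z=16*k-2.5/; s/38\.5/39.5/g; s/\[\*c,40\]/[*c,41.5]/' h.py; python3 - <<'E'
from h import *
lower(95)
v=lambda d:(np.hypot(*d).round(1),(np.arctan2(d[1],d[0])%np.pi).round(3))
q=(np.array([[118,158],[435,28],[483,212],[178,308]])+.5)/8-.5+[300,225]
P=ray_plane("top",q,48)
print(P.round(1),P.mean(0),v(P[0]-P[1]),v(P[3]-P[2]),v(P[0]-P[3]),v(P[1]-P[2]))
im=imaging.capture("top");cv2.imwrite("pics/top3.png",im);si=imaging.capture("side");cv2.imwrite("pics/side3.png",si)
o=np.zeros((600,800,3),np.uint8)
o[:400,:400]=cv2.resize(si[230:330,145:245],(400,400),interpolation=cv2.INTER_CUBIC)
o[:400,400:]=cv2.resize(si[140:190,170:220],(400,400),interpolation=cv2.INTER_CUBIC)
o[400:,:320]=cv2.resize(im[215:265,135:215],(320,200),interpolation=cv2.INTER_CUBIC)
cv2.imwrite("pics/j.png",o)
E
```

```text
down True t 15.27 tcp [465.4 261.2  39.6] yaw [ 3.14e+00 -1.00e-03  1.59e+00] open 0.738 gf 44.1 F [-0.9 -0.2  4.9]
away t 16.28 tcp [464.3 260.8 114. ] yaw [-3.141  0.     1.59 ] open 0.998 gf 0.0 F [-0.3 -0.6  0.2]
[[ 442.1 -196.1]
 [ 488.9 -320.1]
 [ 418.2 -333.2]
 [ 385.  -215.7]] [ 433.55873749 -266.27894852] (np.float64(132.5), np.float64(1.932)) (np.float64(122.2), np.float64(1.846)) (np.float64(60.3), np.float64(0.33)) (np.float64(71.8), np.float64(0.184))
```

View pics/j.png

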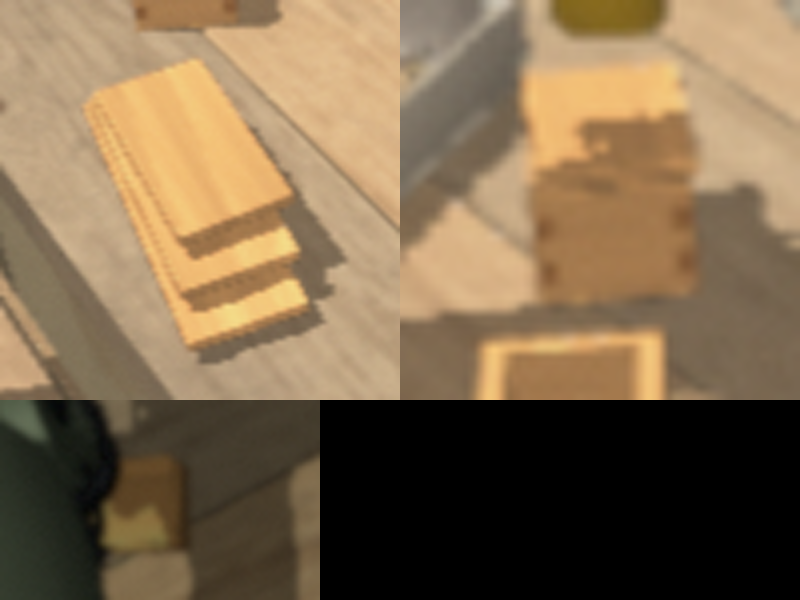

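```bash
python3 - <<'E'
from h import *
v=lambda d:(np.hypot(*d).round(1),(np.arctan2(d[1],d[0])%np.pi).round(3))
q=(np.array([[88,103],[202,60],[293,190],[185,240]])+.5)/4-.5+[145,230]
P=ray_plane("side",q,48)
print(P.mean(0),v(P[0]-P[3]),v(P[1]-P[2]),v(P[0]-P[1]),v(P[3]-P[2]))
u=np.array([np.cos(1.92),np.sin(1.92)])
c=np.array([435.2,-267.6]); along=(P.mean(0)-c)@u; print("side-top along",along)
pick(c+u*np.clip(along,-3,3)/2,1.92,2)
over(130); im=imaging.capture("top");cv2.imwrite("pics/top4.png",im)
si=imaging.capture("side")
o=np.zeros((600,800,3),np.uint8)
o[:400,:400]=cv2.resize(si[230:330,145:245],(400,400),interpolation=cv2.INTER_CUBIC)
o[:300,400:]=cv2.resize(im[160:220,250:330],(400,300),interpolation=cv2.INTER_CUBIC)
o[350:,400:]=cv2.resize(im[225:275,300:380],(400,250),interpolation=cv2.INTER_CUBIC)
cv2.imwrite("pics/k.png",o)
E
```

```text
[ 436.16846048 -273.55536598] (np.float64(125.3), np.float64(1.983)) (np.float64(123.3), np.float64(1.923)) (np.float64(69.8), np.float64(0.41)) (np.float64(62.4), np.float64(0.445))
side-top along -5.927291099615339
grip t 19.43 tcp [ 436.4 -269.5   30.6] yaw [3.14e+00 2.00e-03 1.92e+00] open 0.737 gf 43.8 F [-0.6  1.1  6.7]
lift t 20.07 tcp [ 435.4 -268.8  104. ] yaw [-3.141 -0.     1.92 ] open 0.734 gf 44.0 F [-0.2  0.5 -1.2]
over t 21.04 tcp [ 629.3 -122.9   93.5] yaw [-3.139 -0.     1.752] open 0.736 gf 44.0 F [-0.4 -0.9 -0.8]
```

View pics/k.png

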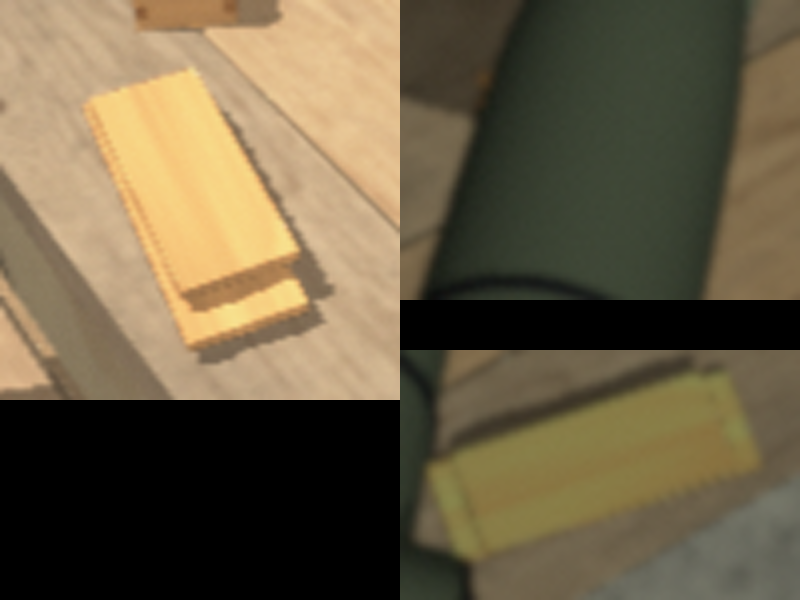

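```bash
python3 - <<'E'
from h import *
lower(130)
bot.move_ptp([436,-272,90],R(1.88)); st()
im=imaging.capture("top");cv2.imwrite("pics/top5.png",im);si=imaging.capture("side");cv2.imwrite("pics/side5.png",si)
S=sat(im)
for L in(95,130):
    c,y=BOX[L]; c0=np.array(c);y0=y
    try:
        for _ in range(2): c,y,sz,sl=refine(S,c,y,L,58,0)
        u=np.array([np.cos(y0),np.sin(y0)]);print(L,"offset along",(c-c0)@u,"across",(c-c0)@[-u[1],u[0]],"yaw",y-y0,np.round(sz,1),np.round(sl,3))
    except Exception as e: print(L,e)
v=lambda d:(np.hypot(*d).round(1),(np.arctan2(d[1],d[0])%np.pi).round(3))
for n,Q,o,s in(("top",[[47,108],[297,25],[340,127],[85,207]],[300,225],5),("side",[[87,103],[193,70],[298,252],[187,293]],[145,230],4)):
    P=ray_plane(n,(np.array(Q)+.5)/s-.5+o,32)
    print(n,P.round(1).tolist(),P.mean(0),v(P[0]-P[3]),v(P[1]-P[2]),v(P[0]-P[1]),v(P[3]-P[2]))
E
```

```text
down True t 22.27 tcp [ 631.  -122.5   40.6] yaw [3.141 0.    1.752] open 0.737 gf 44.5 F [-1.1 -0.1  4.4]
away t 23.28 tcp [ 630.2 -122.3  114. ] yaw [-3.140e+00 -1.000e-03  1.752e+00] open 0.996 gf 0.0 F [ 0.6 -0.1  0. ]
 t 24.26 tcp [ 436.8 -271.9   89.9] yaw [3.141 0.    1.88 ] open 1.002 gf 0.0 F [ 1.3 -0.5  0.4]
95 offset along 1.6577239250476723 across -1.7533408311846421 yaw 0.011181233627054032 [98.6 68.6] [-0.022  0.029]
130 offset along 0.6828861538698666 across -1.3755925652642018 yaw -0.006957013574660609 [128.3  65.5] [-0.009  0.007]
top [[438.5, -181.7], [486.0, -339.0], [422.4, -360.7], [377.7, -201.7]] [ 431.12461713 -270.79021246] (np.float64(64.0), np.float64(0.318)) (np.float64(67.2), np.float64(0.329)) (np.float64(164.3), np.float64(1.864)) (np.float64(165.1), np.float64(1.845))
side [[378.2, -210.0], [439.0, -190.1], [486.8, -346.0], [430.3, -364.6]] [ 433.58214505 -277.69550362] (np.float64(163.1), np.float64(1.896)) (np.float64(163.1), np.float64(1.869)) (np.float64(63.9), np.float64(0.317)) (np.float64(59.5), np.float64(0.318))
```

```bash
python3 - <<'E'
from h import *
pick((432,-272.3),1.865,1)
over(165); im=imaging.capture("top");cv2.imwrite("pics/top6.png",im)
lower(165)
S=sat(im); c,y=(432.7,-275),1.851
for _ in range(3):
    c,y,sz,sl=refine(S,c,y,200,16,8); print(c.round(1),y.round(4),np.round(sz,1),np.round(sl,3))
E
```

```text
grip t 25.73 tcp [ 432.7 -272.8   14.5] yaw [3.141e+00 2.000e-03 1.865e+00] open 0.735 gf 43.9 F [-0.7  1.2  6.9]
lift t 26.38 tcp [ 431.6 -272.    88. ] yaw [-3.141 -0.     1.865] open 0.736 gf 43.9 F [ 0.3 -0.  -1. ]
over t 28.05 tcp [641.  132.4  94.3] yaw [-3.141  0.     1.713] open 0.735 gf 43.9 F [-0.7 -0.4 -0.2]
down True t 29.23 tcp [641.5 133.7  40.6] yaw [3.141 0.    1.714] open 0.735 gf 44.5 F [-0.3 -0.9  4. ]
away t 30.24 tcp [640.7 133.6 113.9] yaw [-3.139 -0.     1.714] open 0.999 gf 0.0 F [-1.5 -0.  -0.5]
[ 433.8 -274.4] 1.8523 [201.2  66.9] [ 0.008 -0.005]
[ 433.8 -274.3] 1.8531 [201.2  67. ] [ 0.007 -0.005]
[ 433.8 -274.3] 1.8535 [201.2  67. ] [ 0.006 -0.006]
```

```bash
python3 - <<'E'
from h import *
pick((433.6,-274.6),1.853,0)
over(200); lower(200)
bot.move_j([-1.436,0.1,-0.3,1.3,0,1.437]); st("park")
im=imaging.capture("top");cv2.imwrite("pics/top7.png",im);si=imaging.capture("side");cv2.imwrite("pics/side7.png",si)
S=sat(im)
for L in BOX:
    c,y=BOX[L]; c0=np.array(c);y0=y
    try:
        for _ in range(2): c,y,sz,sl=refine(S,c,y,L,58,0)
        u=np.array([np.cos(y0),np.sin(y0)]);print(L,"offset along",(c-c0)@u,"across",(c-c0)@[-u[1],u[0]],"yaw",y-y0,np.round(sz,1),np.round(sl,3))
    except Exception as e: print(L,e)
o=np.zeros((600,800,3),np.uint8)
o[:300]=cv2.resize(im[160:270,130:390],(800,300),interpolation=cv2.INTER_CUBIC)
o[300:]=cv2.resize(si[140:270,150:330],(800,300),interpolation=cv2.INTER_CUBIC)
cv2.imwrite("pics/l.png",o)
E
```

```text
grip t 33.04 tcp [ 434.1 -275.1   -1.5] yaw [3.141e+00 1.000e-03 1.853e+00] open 0.736 gf 43.9 F [-1.6  1.3  5.5]
lift t 33.69 tcp [ 433.3 -274.3   72. ] yaw [-3.141 -0.     1.853] open 0.738 gf 44.0 F [ 0.4  0.3 -1. ]
over t 34.75 tcp [442.4  -4.5  94.1] yaw [-3.141  0.     1.526] open 0.733 gf 44.0 F [-0.2  0.9 -1.2]
down True t 35.89 tcp [442.9  -4.   40.5] yaw [3.141 0.    1.526] open 0.738 gf 44.6 F [ 0.1 -0.5  4.7]
away t 36.9 tcp [442.   -3.8 114.1] yaw [-3.14  -0.     1.526] open 1.001 gf 0.0 F [-1.   0.2  0.6]
park t 38.81 tcp [ 126. -377.  305.] yaw [-3.013 -0.018  0.269] open 1.007 gf 0.0 F [ 0.2  0.1 -0.6]
95 offset along 1.690291631458579 across -1.6436000709388852 yaw 0.013187663729459453 [98.6 68.4] [-0.023  0.034]
130 offset along 1.1332798742382741 across -1.3912444282021628 yaw 0.004581447963800889 [127.8  66. ] [-0.008  0.01 ]
165 offset along -0.6581148128307027 across -1.5668380308463659 yaw 0.0016934046345811193 [167.3  68. ] [-0.01  0.01]
200 offset along 1.2328679134451894 across -0.995853346651906 yaw -0.004166415605935114 [201.7  67.3] [ 0.003 -0.011]
```

View pics/l.png

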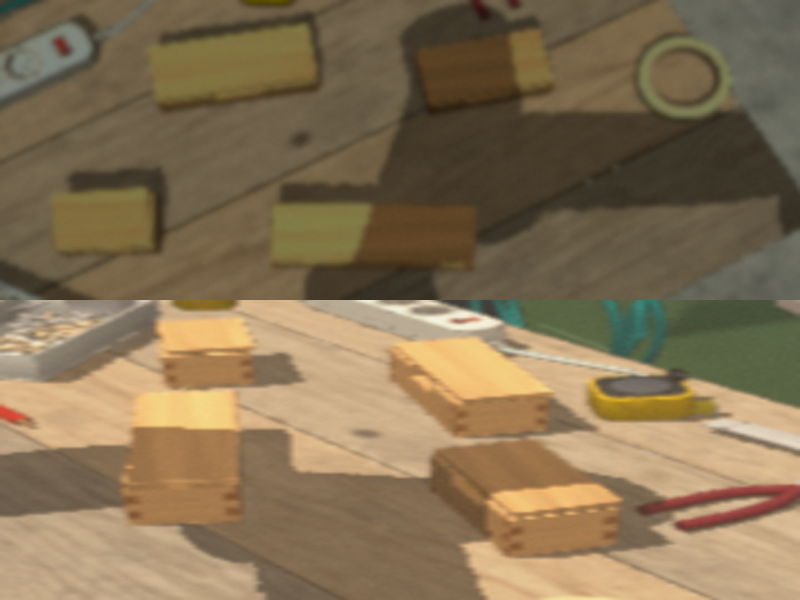

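```bash
python3 - <<'E'
from h import *
si=cv2.imread("pics/side7.png");b=cv2.imread("pics/side1.png")
o=np.hstack([cv2.resize(x[175:245,170:216],(394,600),interpolation=cv2.INTER_CUBIC) for x in(b,si)])
cv2.imwrite("pics/m.png",o)
E
```

View pics/m.png

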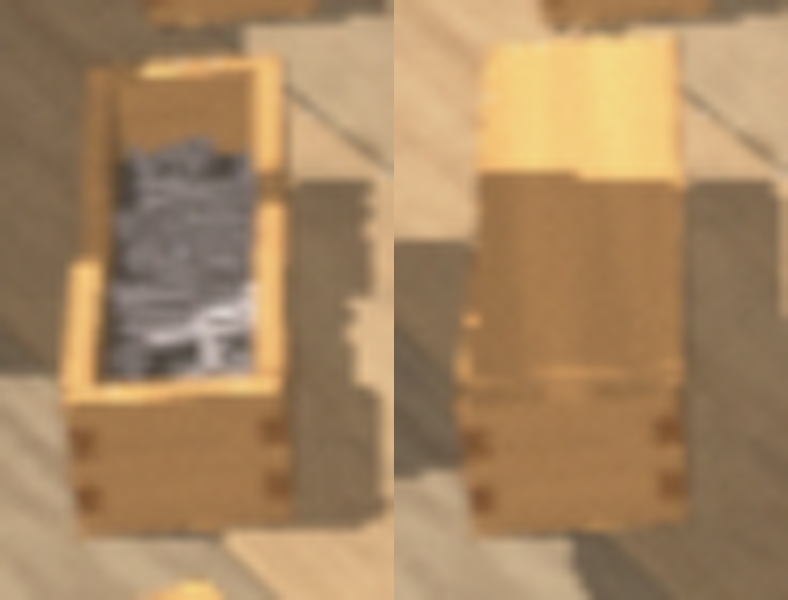

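```bash
python3 -c "
from h import *
bot.dwell(0.5); st(); print(bot.sign_off())"
```

```text
t 39.41 tcp [ 125.5 -377.5  305.4] yaw [-3.014 -0.017  0.268] open 0.999 gf 0.0 F [-0.5  0.3 -0.3]
the job is handed in; nothing more can be done
None
```

All four lids are on the boxes of their own length, down on the rims and about 1–3 mm off centre by the pictures. The tape measure and pliers were not touched, the gripper is open and clear, and the job was handed in at about 39 s (no verdict came back).

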